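Take the pellet die apart and put its parts away in their nests

TASK

The pellet die on the bench is finished with: take it apart one part at a time from the top down - plunger, stop collar, sleeve, base - and put each away in the wooden nest in the tray that is made for it. The plunger hangs stem down in the narrow bore, the stop collar lies round the short post on the flat block, the sleeve stands in the pocket with the pin, and the base lies spigot up in the wide shallow pocket. Set every part down upright, fully home in its nest, and let go of it.

Things in the scene. Friction and masses are not known exactly. Their poses are not given: they have to be found in the camera images.
- plunger: Topmost part of the die (stack 80 mm high, one upright axis): bright steel, knurled head 36 mm across, 15 high, on a stem 20 across, 30 long, pointing down through the collar 17 mm into the sleeve (1.5 mm play all round). Origin: centre of the stem's lower end (tapered last 3 mm), z up; head underside at 30 mm, top at 45. Stacked, the origin is 35 mm above the bench. 0.18 kg.
- stop_collar: Dark steel ring under the plunger's head, lying loose on the sleeve's flat top: 44 mm outside, bore 26, 13 high. Origin: centre of its underside, z up; stacked, 52 mm above the bench. 0.09 kg.
- die_sleeve: Bright steel thick-walled cylinder below the collar: 52 mm outside, bore 23, 40 high. Origin: centre of its underside, z up; stacked, 12 mm above the bench, round the base's spigot (1.5 mm play all round). 0.5 kg.
- die_base: Dark steel foot of the die, loose on the bench: disc 62 mm across, 12 high, with an upright central spigot 20 across that rises another 12 mm (inside the sleeve at first); take it by the spigot. Origin: centre of its underside, z up. 0.3 kg.
- plunger_nest: Fixed round light-wood block, 86 mm across, 36 high; four stand 2 x 2 in a shallow grey tray (rim 16 mm high), 88 mm apart, order varies. Origin: centre of underside, 3 mm above the bench. This one: plain narrow central bore 27 mm across, 33 deep; the plunger hangs in it, its head resting on the block's top (plunger origin 6 mm above this origin).
- collar_nest: Fixed round light-wood block, 86 mm across, 36 high; four stand 2 x 2 in a shallow grey tray (rim 16 mm high), 88 mm apart, order varies. Origin: centre of underside, 3 mm above the bench. This one: flat top with an upright central post 16 mm across, 12 high, tapered tip; the collar lies flat on the block round it (collar origin 36 mm above this origin).
- sleeve_nest: Fixed round light-wood block, 86 mm across, 36 high; four stand 2 x 2 in a shallow grey tray (rim 16 mm high), 88 mm apart, order varies. Origin: centre of underside, 3 mm above the bench. This one: pocket 62 mm across, 14 deep, with a central pin 13 across, 20 high from its floor, tapered tip; the sleeve stands on the floor round it (sleeve origin 22 mm above this origin).
- base_nest: Fixed round light-wood block, 86 mm across, 36 high; four stand 2 x 2 in a shallow grey tray (rim 16 mm high), 88 mm apart, order varies. Origin: centre of underside, 3 mm above the bench. This one: empty wide pocket 72 mm across, 7 deep; the base lies flat on its floor (base origin 29 mm above this origin).
Not all that is in view belongs to the job. Leave any purple look-alike of the collar_nest alone.

How it is judged:
By the outcome, as a careful person would: the job done as asked, in the order asked, and still so for the second after the job is handed in, with the robot touching nothing.
It also fails if it takes over 112 s, if anything falls off the work surface, if the arm or the gripper's body presses on something with over 40 N, if the wrist force passes 120 N, or if a joint passes its speed limit or range.

ROBOT

A 6-joint arm with a two-finger parallel gripper is mounted at the origin on a cart in front of the work surface, level with it; the furniture and walls round the work are solid. World frame = base frame: x ahead of the robot, y to its left, z up, the work surface at z = 0. Lengths are in m, angles in rad, forces in N, time in s.
With the tool pointing down it reaches from about 0.25 to 0.775 m from the base axis. Payload 4 kg.
Tool frame: the origin (TCP) lies midway between the tips of the shut fingers; the grasp point (between the pads) lies 19 mm behind it (robot.hold_point_z is the distance from the TCP to the grasp point, in m); z points along the fingers, y is the line along which they close (so a half turn about z gives the same grasp; the last joint's range is limited). The gripper opens to 94 mm and grips with 3 to 60 N. Pads are 16 mm wide; open, the fingers measure 119 mm over their backs; the gripper's body (75 mm by 177 mm) begins 78 mm behind the grasp point.
Start: joints at [1.12, 0.087, 1.371, -0, 1.684, -0.103], TCP at [0.187, 0.517, 0.206] pointing down, gripper open.
Joint ranges: [-3.1, 3.1], [-0.76, 2.03], [0.27, 2.55], [-1.08, 4.22], [0.17, 2.65], [-2.57, 2.57]. Speed limits (rad/s): [2.79, 2.79, 3.14, 3.14, 3.14, 3.14].

INTERFACE

Orientations are given as [roll, pitch, yaw] about the fixed x, y, z axes, in that order (R = Rz(yaw) Ry(pitch) Rx(roll)).
In Python, from bench import readout, imaging, robot gives the robot as it stands.
- The arm moves only by the tool carry_out, never from a script. Its argument "motion" is text: rows parted by semicolons, each of 7 numbers parted by spaces: the shift along the tool's x, y, z each as a share of 200 mm, from -1 to 1, then the turn, a rotation vector about the tool's x, y, z each as a share of 120 degrees, from -1 to 1, then the opening, from 0 (shut) to 1 (fully open). A call has 1 to 12 rows; each row shifts and turns the commanded pose from where the row before left it, along the tool's axes as they then stand; what a row does not reach is not made up. A row lasts 1/8 s, in which the tool goes at most 62.5 mm and 10.7 degrees, less where a joint would pass 70% of its speed; a pose out of reach is approached as far as the arm can. A call with a number of a shift or a turn outside -1 to 1 is refused whole. A call with a gripper value outside its range is refused whole. The fingers move at their own pace and stop on an object; the grip force is fixed at half the most. Time passes only in rows, so rows that do not move let the fingers close. It gives the time, the measured TCP pose, the force, the opening and the grip force at its end, in the units of the state.
- readout.get_obs(): the state, without advancing time (a new reading comes with each control period).
- imaging.snapshot(name): name is "scene" or "side" or "wrist"; returns a dict with "pixels" (384x512x3 uint8, red, green, blue), "fx", "fy", "cx", "cy" (pixels), "R" (3x3) and "t" (3): a world point X has camera coordinates R X + t. Camera axes: x right, y down, z forward; pixel columns grow to the right and rows downward; lengths in m; the calibration is good to about 2 mm. The wrist camera is an equidistant fisheye: a pixel r from the principal point sees the ray r / f radians off the axis. A picture is of the moment at which its call begins. There is no depth.
- robot.close_job(): hands the job in; it is judged then, once.
The state is a dict: "time": time; "joint_positions": joint angles; "qvel": joint speeds; "joint_torque": joint torques, N m; "tool_pos": TCP position; "ee_rot": TCP orientation; "wrist_force": force on the tool from outside, world axes, zero at the start; "wrist_torque": the same for the moment, N m; "width": finger opening in m; "finger_force": force on a finger pad.
Only numpy, scipy, OpenCV 4.12 (cv2) and the standard library are available. Lean on these libraries where they do the work, as an engineer would, in place of code of your own. Each camera call takes 0.05 s, during which the arm holds its last target. There are 200 camera calls.

## Working session

There is one attempt and no reset: what is moved stays moved. The work goes in short steps, Python scripts to look and compute and a tool call to move; the robot and the scene stay as the last step left them, time stands still between calls to the robot, and variables do not carry over. Pictures are saved under pics/ and viewed, at most 14 in all, crops included, and the job is handed in when it is done.

Besides the shell and the picture viewer there is one more tool, called after "Request:" in YAML: its name, and indented under it one key for each argument. carry_out: Moves the arm, as the interface text tells. Its arguments: {"type":"object","properties":{"motion":{"type":"string"}},"required":["motion"]}

```bash
ls; mkdir -p pics; python3 - <<'E'
from bench import readout, imaging, robot
import cv2
print(readout.get_obs())
for n in ("scene","side","wrist"):
    s=imaging.snapshot(n); print(n,s["fx"],s["fy"],s["cx"],s["cy"],s["R"],s["t"])
    cv2.imwrite(f"pics/{n}0.png",s["pixels"][:,:,::-1])
E
```

```text
pics
{'time': 0.0, 'joint_positions': array([ 1.11986045e+00,  8.79405143e-02,  1.37222301e+00, -1.49941789e-05,
        1.68361828e+00, -1.03100447e-01]), 'qvel': array([-9.59589555e-04,  5.45736226e-05,  6.75755076e-04,  2.35399081e-04,
        1.38299220e-03,  2.11232088e-04]), 'joint_torque': array([-1.62063410e-03, -3.40181243e+01, -3.02426505e+01,  7.17327674e-02,
        3.28795763e-02, -1.70180642e-04]), 'tool_pos': array([0.18724431, 0.51656247, 0.20432797]), 'ee_rot': array([-3.13941360e+00, -2.10478941e-04,  2.79375533e+00]), 'wrist_force': array([ 0.71541633, -0.52641292,  0.38262051]), 'wrist_torque': array([-0.02714514, -0.04591378, -0.08430161]), 'finger_force': 0.0, 'width': 0.09420957151178846}
scene 414.0973537203796 414.0973537203796 254.5322570792092 192.04802561633167 [[ 0.49102769 -0.87104237 -0.01330371]
 [-0.55143301 -0.29896115 -0.77880927]
 [ 0.67439858  0.38975302 -0.62711972]] [-0.04048661  0.41340993  0.45384349]
side 467.8387868404389 467.8387868404389 251.51579962428346 197.20039284107122 [[ 0.98200789 -0.18873553 -0.00627768]
 [-0.06792536 -0.32201279 -0.94429546]
 [ 0.17620061  0.927732   -0.32903903]] [-0.48054293  0.17785396  0.56383462]
wrist 297.3186396354542 297.3186396354542 257.3711215379248 194.69649318363957 [[ 0.33906335  0.94075979 -0.00265736]
 [ 0.90307328 -0.32468646  0.28113584]
 [ 0.26361848 -0.09772265 -0.95966431]] [-0.54921844 -0.03130709  0.39111831]
```

```bash
python3 - <<'E'
import cv2,numpy as np
a=[cv2.imread(f"pics/{n}0.png") for n in("scene","side","wrist")]
b=np.zeros_like(a[0])
m=np.vstack([np.hstack(a[:2]),np.hstack([a[2],b])])
cv2.imwrite("pics/all.png",cv2.resize(m,(800,600),interpolation=cv2.INTER_AREA))
E
```

```text
(no output)
```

View pics/all.png

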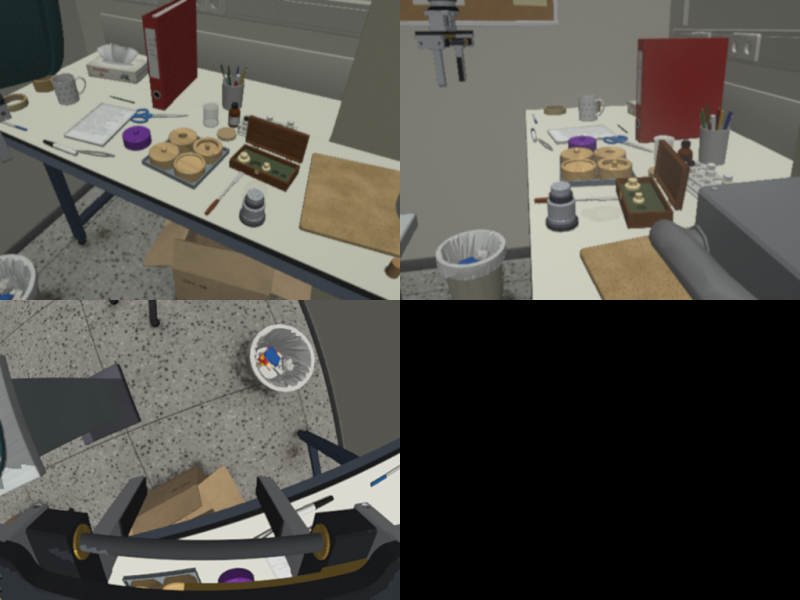

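The overview shows the die at about scene (324,265) and side (718-512=206,265), and the tray with four nests at scene (237,195) and side (250,210). The purple decoy is to the left of the tray. I'll enlarge these areas next.

```bash
python3 - <<'E'
import cv2,numpy as np
sc=cv2.imread("pics/scene0.png");si=cv2.imread("pics/side0.png")
def crop(im,x,y,w,h,s): return cv2.resize(im[y:y+h,x:x+w],None,fx=s,fy=s,interpolation=cv2.INTER_CUBIC)
cv2.imwrite("pics/c1.png",np.vstack([np.hstack([crop(sc,175,155,120,90,3.25),crop(sc,290,225,70,90,3.25)]),np.hstack([crop(si,195,180,120,75,3.25),crop(si,175,225,70,75,3.25)])]))
E
```

```text
(no output)
```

View pics/c1.png

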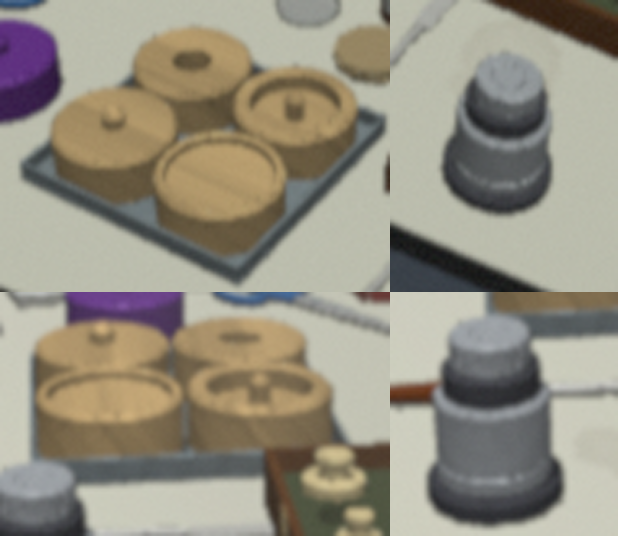

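```bash
cat > h.py <<'E'
import numpy as np,cv2
from bench import readout,imaging,robot
from scipy.optimize import least_squares
def proj(s,X):
    c=s["R"]@np.asarray(X)+s["t"]
    return np.array([s["fx"]*c[0]/c[2]+s["cx"],s["fy"]*c[1]/c[2]+s["cy"]])
def ray(s,p,z):
    "pinhole pixel -> world point on plane z"
    d=s["R"].T@np.array([(p[0]-s["cx"])/s["fx"],(p[1]-s["cy"])/s["fy"],1]); o=-s["R"].T@s["t"]
    return o+d*(z-o[2])/d[2]
def wproj(s,X):
    c=s["R"]@np.asarray(X)+s["t"]; r=np.hypot(c[0],c[1]); k=s["fx"]*np.arctan2(r,c[2])/r
    return np.array([k*c[0]+s["cx"],k*c[1]+s["cy"]])
def wray(s,p,z):
    q=np.array([p[0]-s["cx"],p[1]-s["cy"]]); a=np.linalg.norm(q); th=a/s["fx"]
    d=s["R"].T@np.array([*(q/a*np.sin(th)),np.cos(th)]); o=-s["R"].T@s["t"]
    return o+d*(z-o[2])/d[2]
E
python3 - <<'E'
from h import *
S=imaging.snapshot("scene");D=imaging.snapshot("side")
k=3.25
sc=lambda u,v:(175+u/k,155+v/k); sd=lambda u,v:(195+u/k,180+(v-292.5)/k)
n=dict(pl=((192.5,63),(239,345)),co=((114,129),(102,347)),sl=((295,106),(260,390)),ba=((219.5,177),(109.5,395)))
for q,(a,b) in n.items(): print(q,ray(S,sc(*a),.039),ray(D,sd(*b),.039))
print("die",ray(S,(290+120/k,225+78/k),.08),ray(D,(175+99/k,225+43.5/k),.08))
E
```

```text
pl [0.58585922 0.33698477 0.039     ] [0.58653464 0.3208428  0.039     ]
co [0.49757918 0.34423642 0.039     ] [0.50197136 0.33478614 0.039     ]
sl [0.57703372 0.2496796  0.039     ] [0.580729   0.24095318 0.039     ]
ba [0.48947622 0.2574441  0.039     ] [0.49453201 0.25076043 0.039     ]
die [0.43056782 0.05168259 0.08      ] [0.43296514 0.04673902 0.08      ]
```

```bash
cat >> h.py <<'E'
from scipy.spatial.transform import Rotation as Ro
def toolR(o): return Ro.from_euler("xyz",o["ee_rot"]).as_matrix()
def go(p,o=None,**k):
    "shares of 200 mm in tool axes to bring the TCP to p, levelled turn as share"
    o=o or readout.get_obs(); R=toolR(o)
    yaw=k.get("yaw",o["ee_rot"][2]); T=Ro.from_euler("xyz",[np.pi,0,yaw]).as_matrix()
    print("tcp",o["tool_pos"].round(4),"rpy",o["ee_rot"].round(4),"shift",(R.T@(np.array(p)-o["tool_pos"])/.2).round(3),"turn",(Ro.from_matrix(R.T@T).as_rotvec()/np.radians(120)).round(4))
E
python3 - <<'E'
from h import *
S=imaging.snapshot("scene");W=imaging.snapshot("wrist");o=readout.get_obs()
print("cam in tool",toolR(o).T@(-W["R"].T@W["t"]-o["tool_pos"]),"axis",toolR(o).T@W["R"][2])
for p in ((297,211),(362,240),(372,232),(383,244)): print(p,ray(S,p,0)[:2])
for p in ((315,152),(394,175)): print("lid",[ray(S,p,z)[:2].round(3) for z in(.08,.12)])
go([.432,.05,.25]); print("cam off")
E
```

```text
cam in tool [ 0.08096156  0.00020693 -0.17811016] axis [-2.81281576e-01 -3.83066482e-04  9.59625202e-01]
(297, 211) [0.580115   0.17310343]
(362, 240) [0.5622978  0.01997547]
(372, 232) [0.594562   0.00914096]
(383, 244) [ 0.57159376 -0.02037073]
lid [array([0.701, 0.188]), array([0.643, 0.167])]
lid [array([0.699, 0.007]), array([ 0.641, -0.   ])]
tcp [0.1874 0.517  0.2052] rpy [-3.1411 -0.      2.7938] shift [-1.945 -1.778 -0.223] turn [-0.0002 -0.      0.    ]
cam off
```

Request:
carry_out:
  motion: "-0.2 -0.045 -0.028 0 0 0 1; -0.26 -0.056 -0.028 0 0 0 1; -0.26 -0.056 -0.028 0 0 0 1; -0.26 -0.056 -0.028 0 0 0 1; -0.26 -0.056 -0.028 0 0 0 1; -0.26 -0.056 -0.028 0 0 0 1; -0.26 -0.056 -0.028 0 0 0 1; -0.28 -0.068 -0.028 0 0 0 1; 0 0 0 0 0 0 1; 0 0 0 0 0 0 1"

```text
time: 1.6
tool_pos: [0.5402, 0.2937, 0.25]
ee_rot: [-3.142, -0.001, 2.793]
wrist_force: [-0.1, 0.4, 0.8]
width: 0.0938
finger_force: 0.0
```

```bash
python3 - <<'E'
from h import *
W=imaging.snapshot("wrist");go([.432,.05,.25])
cv2.imwrite("pics/w1.png",W["pixels"][:,:,::-1]); np.savez("w1.npz",**W)
cv2.imwrite("pics/w1b.png",cv2.resize(W["pixels"][:,:,::-1],(768,576),interpolation=cv2.INTER_CUBIC))
for X in((.49,.257,.039),(.577,.25,.039),(.586,.337,.039),(.498,.344,.039),(.432,.05,.08)):print(wproj(W,X)*1.5)
E
```

```text
tcp [0.5397 0.2942 0.2502] rpy [ 3.1415e+00 -8.0000e-04  2.7947e+00] shift [ 9.100e-02 -1.331e+00  1.000e-03] turn [ 0.0001 -0.0004 -0.    ]
[327.40169367 218.22813133]
[354.94419168 309.27259443]
[447.67697433 287.31111408]
[423.93836159 193.04927473]
[ 98.07001308 250.42371472]
```

View pics/w1b.png

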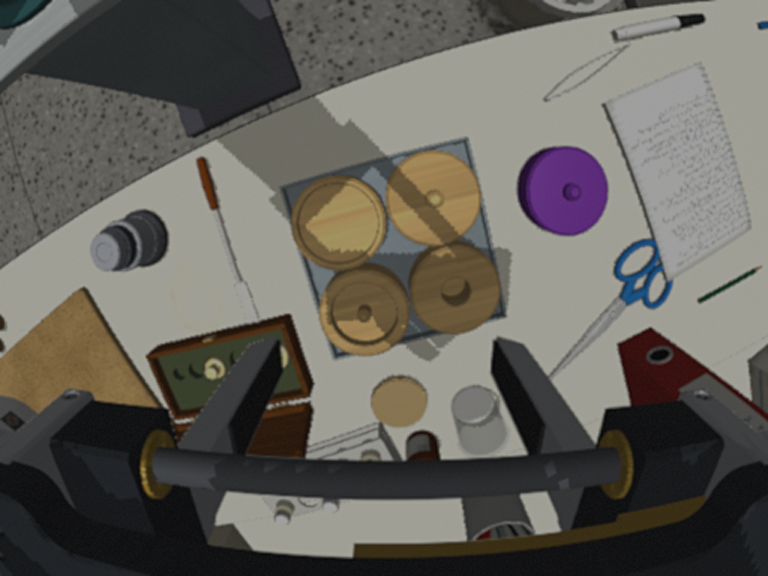

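The wrist view shows the base nest at about (339,222), collar nest (434,198), sleeve nest (365,310), plunger nest (455,288) and the die at (113,252), all in 1.5x pixels. They sit some pixels off the scene-camera prediction, so I'll zoom in.

```bash
python3 - <<'E'
import cv2
im=cv2.imread("pics/w1.png")
cv2.imwrite("pics/c2.png",cv2.resize(im[92:242,185:345],(800,750)[:1]+(750,),interpolation=cv2.INTER_CUBIC)[:600*750//750][:600])
cv2.imwrite("pics/c2.png",cv2.resize(im[92:242,185:345],(640,600),interpolation=cv2.INTER_CUBIC))
E
```

```text
(no output)
```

View pics/c2.png

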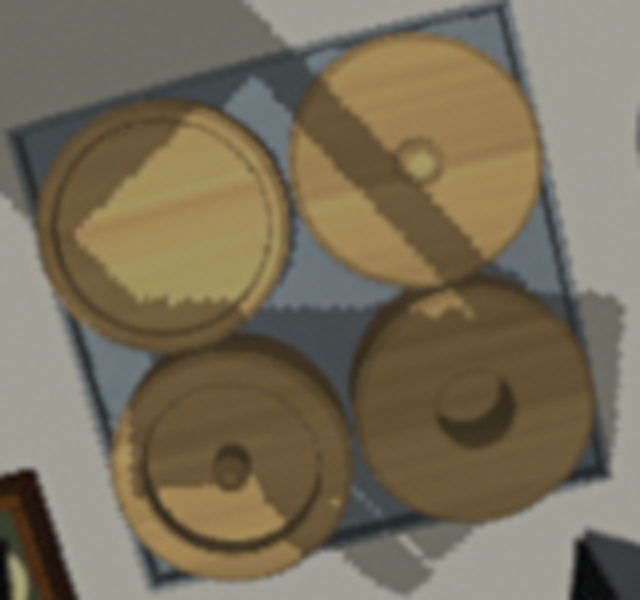

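```bash
python3 - <<'E'
from h import *
W=dict(np.load("w1.npz")); f=lambda u,v:(185+(u+.5)/4-.5,92+(v+.5)/4-.5)
print("cam",-W["R"].T@W["t"])
for n,p in dict(co=(416,160),ba=(163,225),sl=(231,461),pl=(475,404)).items(): print(n,wray(W,f(*p),.039))
print("post",wray(W,f(420,160),.051),"pin",wray(W,f(232,466),.045))
# die top centre  and base
print("die",wray(W,(113/1.5,252/1.5),.08))
# blind fit check of fisheye: model centre+yaw (+height)
P=np.array([f(416,160),f(163,225),f(231,461),f(475,404)])
def X(a): 
    c,s=np.cos(a[2]),np.sin(a[2]); L=np.array([[-1,1],[-1,-1],[1,-1],[1,1]])*.044
    return [np.array([a[0]+c*l[0]-s*l[1],a[1]+s*l[0]+c*l[1],a[3]]) for l in L]
for fix in(0,1):
  r=least_squares(lambda a:np.r_[np.ravel([wproj(W,x) for x in X(a)]-P),(a[3]-.039)*1e4*fix],[.54,.29,.08,.039])
  print(r.x,r.fun.round(2)); print(np.array(X(r.x)).round(4))
E
```

```text
cam [0.46433842 0.32144622 0.42828589]
co [0.50421837 0.35018614 0.039     ]
ba [0.49630634 0.26471852 0.039     ]
sl [0.58063314 0.25713528 0.039     ]
pl [0.58978861 0.34297421 0.039     ]
post [0.50340407 0.35050749 0.051     ] pin [0.5806384 0.2578111 0.045    ]
die [0.44001968 0.06598467 0.08      ]
[ 0.54487348  0.30325337 -0.09279773  0.02845232] [ 0.09 -0.15  0.18 -0.21  0.19  0.52 -0.47 -0.14 -0.  ]
[[0.5051 0.3511 0.0285]
 [0.497  0.2635 0.0285]
 [0.5846 0.2554 0.0285]
 [0.5928 0.343  0.0285]]
[ 0.54286983  0.30370711 -0.09278972  0.03899451] [ 0.74 -1.12 -0.88 -0.73 -0.38  1.57  0.53  0.53 -0.05]
[[0.5031 0.3516 0.039 ]
 [0.495  0.264  0.039 ]
 [0.5826 0.2558 0.039 ]
 [0.5908 0.3434 0.039 ]]
```

```bash
python3 - <<'E'
from h import *
W=dict(np.load("w1.npz"));o=readout.get_obs();R=toolR(o)
im=cv2.imread("pics/w1.png")
S=imaging.snapshot("scene");D=imaging.snapshot("side")
def crop(im,c,w,h,s): x,y=int(c[0]-w/2),int(c[1]-h/2);return x,y,cv2.resize(im[y:y+h,x:x+w],None,fx=s,fy=s,interpolation=cv2.INTER_CUBIC)
out=[]
for s,img,pr,c in((W,im,wproj,None),(S,S["pixels"][:,:,::-1],proj,1),(D,D["pixels"][:,:,::-1],proj,1)):
    c=pr(s,o["tool_pos"]);w=200 if s is W else 100; k=400//w
    x,y,cr=crop(img,(c[0],c[1]+(10 if s is W else -10)),w,w*3//4,k)
    for sy in(-1,1):
        for q in((-.008,.047,0),(.008,.047,0),(-.008,.0595,0),(.008,.0595,0)):
            p=pr(s,o["tool_pos"]+R@np.array([q[0],sy*q[1],0])); cv2.circle(cr,tuple(int(v) for v in((p[0]-x+.5)*k,(p[1]-y+.5)*k)),2,(0,0,255),-1)
    out.append(cr)
out.append(np.zeros_like(out[0]))
cv2.imwrite("pics/c3.png",np.vstack([np.hstack(out[:2]),np.hstack(out[2:])]))
np.savez("s1.npz",**S);np.savez("d1.npz",**D)
E
```

```text
(no output)
```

View pics/c3.png

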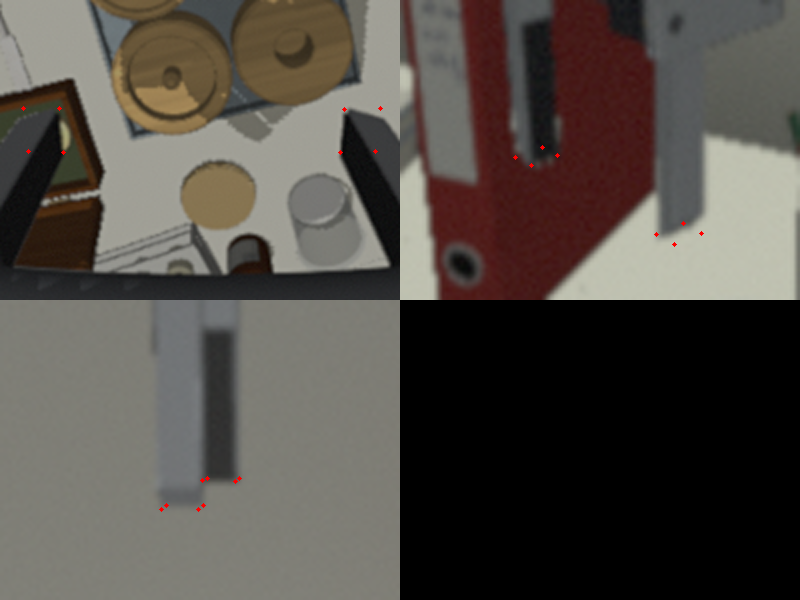

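Fingertips line up with the projected points to within about a pixel in all three cameras, so the calibration holds. I'll triangulate with z free next.

```bash
python3 - <<'E'
from h import *
W=dict(np.load("w1.npz"));S=dict(np.load("s1.npz"));D=dict(np.load("d1.npz"))
k=3.25;h=lambda a,k:(a+.5)/k-.5
f=lambda u,v:(185+h(u,4),92+h(v,4))
sc=lambda u,v:(175+h(u,k),155+h(v,k)); sd=lambda u,v:(195+h(u,k),180+h(v-292.5,k))
n=dict(pl=((192.5,63),(239,345),(475,404)),co=((114,129),(102,347),(416,160)),sl=((295,106),(260,390),(231,461)),ba=((219.5,177),(109.5,395),(163,225)))
T={q:(sc(*a),sd(*b),f(*c)) for q,(a,b,c) in n.items()}
T["die"]=((290+h(120,k),225+h(78,k)),(175+h(99,k),225+h(43.5,k)),(h(113,1.5),h(252,1.5)))
for q,(a,b,c) in T.items():
    r=least_squares(lambda X:np.r_[proj(S,X)-a,proj(D,X)-b,wproj(W,X)-c],[.5,.25,.04]); print(q,r.x.round(4),r.fun.round(2))
E
```

```text
pl [0.5918 0.3431 0.0326] [-0.43  0.47  0.43 -0.35 -0.15  0.04]
co [0.5043 0.3505 0.0338] [-0.12 -0.36  0.45  0.22 -0.16 -0.33]
sl [0.583  0.2556 0.0335] [-0.74  0.03 -0.32  0.28 -0.21  0.62]
ba [0.4963 0.2637 0.0338] [-0.46 -0.61  0.36  0.46 -0.32 -0.21]
die [0.4365 0.0581 0.0734] [-2.17 -0.54  2.24  1.13 -2.16 -1.  ]
```

Request:
carry_out:
  motion: "0.01 -0.18 0 0 0 0 0.8; 0.015 -0.25 0 0 0 0 0.8; 0.015 -0.25 0 0 0 0 0.8; 0.015 -0.25 0 0 0 0 0.8; 0.014 -0.2 0 0 0 0 0.8; 0.01 -0.144 0.1 0 0 0 0.8; 0 0 0.15 0 0 0 0.8; 0 0 0 0 0 0 0.8; 0 0 0 0 0 0 0.8"

```text
time: 2.88
tool_pos: [0.439, 0.0602, 0.2015]
ee_rot: [3.141, 0.002, 2.795]
wrist_force: [1.1, -0.7, -0.4]
width: 0.0754
finger_force: 0.0
```

```bash
python3 - <<'E'
from h import *
o=readout.get_obs(); print(o["tool_pos"],o["ee_rot"])
L={}
for n in("wrist","scene","side"):
    s=imaging.snapshot(n); np.savez(n+"2.npz",**s); L[n]=s["pixels"][:,:,::-1]
W=imaging.snapshot("wrist"); c=wproj(W,[.4365,.058,.05]).astype(int); print(c)
def cr(im,x,y,w,h,k): print(x,y,k); return cv2.resize(im[y:y+h,x:x+w],(w*k,h*k),interpolation=cv2.INTER_CUBIC)
a=cr(L["wrist"],c[0]-50,c[1]-75,100,150,4); b=cr(L["scene"],285,200,80,75,4) ;d=cr(L["side"],165,190,80,75,4)
cv2.imwrite("pics/c4.png",np.hstack([a,np.vstack([b,d])]))
E
```

```text
[0.43895586 0.06018374 0.20146809] [3.14085053e+00 1.58482665e-03 2.79532680e+00]
[254 179]
204 104 4
285 200 4
165 190 4
```

View pics/c4.png

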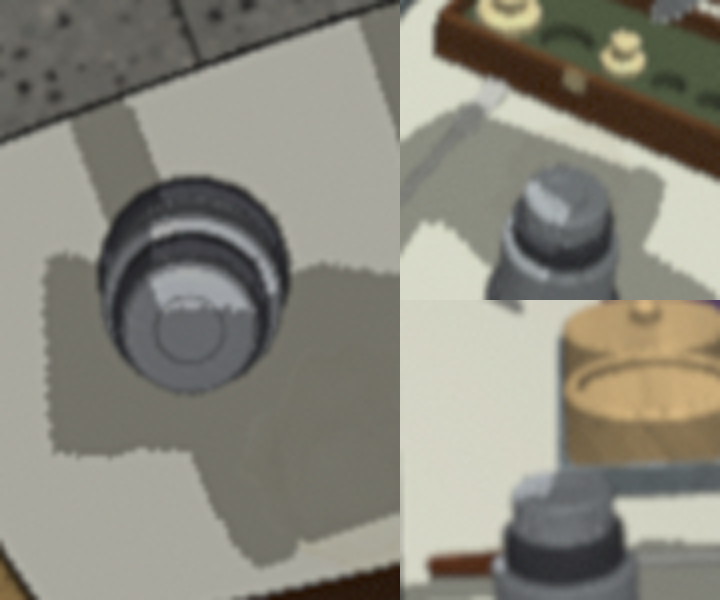

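```bash
cat >> h.py <<'E'
def tri(S,a,D,b,W,c,z0=.05,w=1):
    r=least_squares(lambda X:np.r_[proj(S,X)-a,proj(D,X)-b,wproj(W,X)-c],[.45,.1,z0]); print(r.x.round(4),r.fun.round(2)); return r.x
E
python3 - <<'E'
from h import *
L={n:dict(np.load(n+"2.npz")) for n in("wrist","scene","side")}
h=lambda x,a,k:x+(a+.5)/k-.5
c=(h(204,189.5,4),h(104,328,4))
tri(L["scene"],(h(285,167,4),h(200,200,4)),L["side"],(h(165,162.5,4),h(190,194,4)),L["wrist"],c)
print([wray(L["wrist"],c,z) for z in(.08,.074)])
# base: outline circle of disc, x 98-290, top y 175
b=(h(204,194,4),h(104,271,4)); print("base",[wray(L["wrist"],b,z) for z in(.012,.006)])
E
```

```text
[0.4342 0.0544 0.0763] [-0.37 -1.06  0.65  0.37 -0.53 -0.67]
[array([0.43418662, 0.05511435, 0.08      ]), array([0.43562091, 0.05445895, 0.074     ])]
base [array([0.43344078, 0.05539809, 0.012     ]), array([0.43459754, 0.05486858, 0.006     ])]
```

Request:
carry_out:
  motion: "0.015 -0.033 0.1 0 0 0 0.8; 0 0 0.2 0 0 0 0.8; 0 0 0.2 0 0 0 0.8; 0 0 0.07 0 0 0 0.8; 0 0 0.05 0 0 0 0.8; 0 0 0.045 0 0 0 0.8; 0 0 0 0 0 0 0.8; 0 0 0 0 0 0 0.8"

```text
time: 4.08
tool_pos: [0.4344, 0.0543, 0.0682]
ee_rot: [3.141, 0.002, 2.794]
wrist_force: [0.7, 0.9, -0.1]
width: 0.0751
finger_force: 0.0
```

```bash
python3 - <<'E'
from h import *
go([.434,.055,.067])
L={n:imaging.snapshot(n) for n in("wrist","scene","side")}
def cr(im,x,y,w,h,k): return cv2.resize(im[y:y+h,x:x+w,::-1],(w*k,h*k),interpolation=cv2.INTER_CUBIC)
a=cr(L["wrist"]["pixels"],180,130,150,160,3);b=cr(L["scene"]["pixels"],275,190,100,80,3); c=cr(L["side"]["pixels"],155,190,100,80,3)
cv2.imwrite("pics/c5.png",np.hstack([a,np.vstack([b,c])]))
E
```

```text
tcp [0.4344 0.0543 0.0682] rpy [3.1410e+00 1.6000e-03 2.7938e+00] shift [0.003 0.003 0.006] turn [0.0003 0.0008 0.    ]
```

View pics/c5.png

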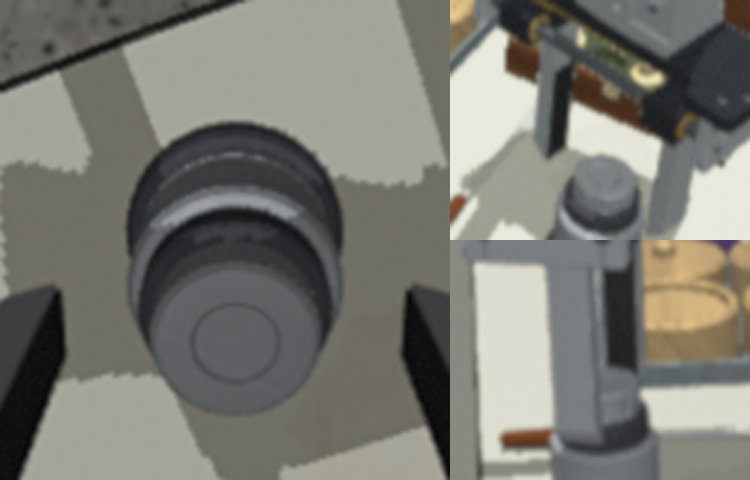

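The fingers straddle the plunger head centrally (finger midpoint 233 px, head 235 px). Closing.

Request:
carry_out:
  motion: "0 0 0 0 0 0 0; 0 0 0 0 0 0 0; 0 0 0 0 0 0 0; 0 0 0 0 0 0 0; 0 0 0 0 0 0 0; 0 0 0 0 0 0 0"

```text
time: 4.97
tool_pos: [0.4337, 0.0544, 0.0672]
ee_rot: [3.141, -0.0, 2.794]
wrist_force: [0.7, 1.1, 0.6]
width: 0.0352
finger_force: 30.0
```

Request:
carry_out:
  motion: "0 0 -0.1 0 0 0 0; 0 0 -0.15 0 0 0 0; 0 0 -0.2 0 0 0 0; 0 0 -0.15 0 0 0 0; 0 0 0 0 0 0 0; 0 0 0 0 0 0 0"

```text
time: 5.72
tool_pos: [0.4328, 0.0542, 0.1854]
ee_rot: [-3.141, -0.003, 2.794]
wrist_force: [-0.4, 0.4, -2.0]
width: 0.0354
finger_force: 30.0
```

```bash
python3 - <<'E'
from h import *
go([.5918,.3435,.10])
L={n:imaging.snapshot(n) for n in("wrist","scene","side")}
def cr(im,x,y,w,h,k): return cv2.resize(im[y:y+h,x:x+w,::-1],(w*k,h*k),interpolation=cv2.INTER_CUBIC)
a=cr(L["wrist"]["pixels"],170,110,160,160,3);b=cr(L["scene"]["pixels"],275,190,100,80,3); c=cr(L["side"]["pixels"],155,190,100,80,3)
cv2.imwrite("pics/c6.png",np.hstack([a,np.vstack([b,c])]))
E
```

```text
tcp [0.4328 0.0542 0.1854] rpy [-3.1406e+00 -2.8000e-03  2.7938e+00] shift [-0.256  1.631  0.425] turn [-0.0005 -0.0013  0.    ]
```

View pics/c6.png

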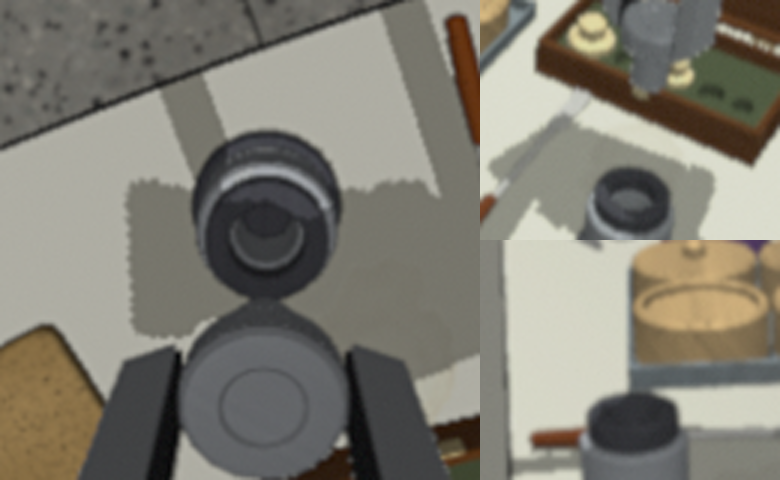

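Request:
carry_out:
  motion: "-0.03 0.19 0 0 0 0 0; -0.04 0.27 0 0 0 0 0; -0.045 0.28 0 0 0 0 0; -0.045 0.28 0 0 0 0 0; -0.045 0.28 0 0 0 0 0; -0.03 0.2 0 0 0 0 0; -0.021 0.131 0 0 0 0 0; 0 0 0 0 0 0 0; 0 0 0 0 0 0 0"

```text
time: 7.0
tool_pos: [0.5924, 0.3427, 0.186]
ee_rot: [-3.139, -0.001, 2.793]
wrist_force: [0.2, -0.2, -2.2]
width: 0.0348
finger_force: 30.0
```

```bash
python3 - <<'E'
from h import *
go([.591,.343,.08])
L={n:imaging.snapshot(n) for n in("wrist","scene","side")}
for n in L: np.savez(n+"3.npz",**L[n])
def cr(im,x,y,w,h,k): return cv2.resize(im[y:y+h,x:x+w,::-1],(w*k,h*k),interpolation=cv2.INTER_CUBIC)
a=cr(L["wrist"]["pixels"],155,60,200,200,3);b=cr(L["side"]["pixels"],220,110,100,150,3);c=cr(L["scene"]["pixels"],170,130,100,50,3)
cv2.imwrite("pics/c7.png",np.hstack([a,np.vstack([b,c])[:600]])[:,:800])
E
```

```text
tcp [0.5924 0.3427 0.186 ] rpy [-3.1394e+00 -1.5000e-03  2.7935e+00] shift [0.007 0.    0.53 ] turn [-0.001  -0.0007  0.    ]
```

View pics/c7.png

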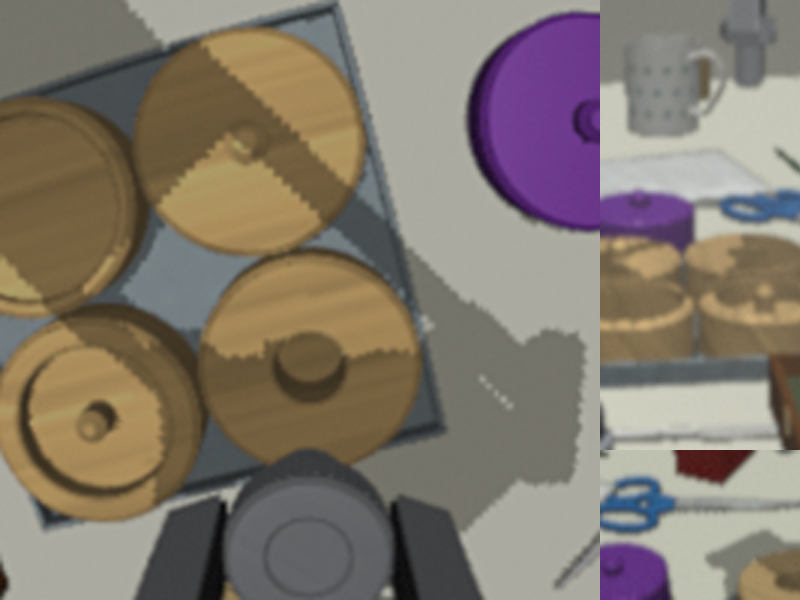

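```bash
python3 - <<'E'
from h import *
W=dict(np.load("wrist3.npz")); f=lambda u,v:(155+(u+.5)/3-.5,60+(v+.5)/3-.5)
for z in(.039,.033):
  print(z,"bore",wray(W,f(310,366.5),z),wray(W,f(310,363),z),"col",wray(W,f(250,141),z))
# plunger top centre at z = tcp+.0125 : ring (309,556)
print("plunger",wray(W,f(309,556),.186+.013))
E
```

```text
0.039 bore [0.59176823 0.34345493 0.039     ] [0.59049589 0.34391317 0.039     ] col [0.50546155 0.35159054 0.039     ]
0.033 bore [0.59315056 0.34295195 0.033     ] [0.59185476 0.34341864 0.033     ] col [0.50525252 0.35123757 0.033     ]
plunger [0.5924127  0.34314765 0.199     ]
```

Request:
carry_out:
  motion: "0.004 0 0.1 0 0 0 0; 0 0 0.2 0 0 0 0; 0 0 0.15 0 0 0 0; 0 0 0.07 0 0 0 0; 0 0 0.04 0 0 0 0; 0 0 0.03 0 0 0 0; 0 0 0.03 0 0 0 0; 0 0 0 0 0 0 0"

```text
time: 8.15
tool_pos: [0.5922, 0.3437, 0.0633]
ee_rot: [-3.142, -0.0, 2.794]
wrist_force: [0.6, 0.8, -1.5]
width: 0.0355
finger_force: 30.0
```

Request:
carry_out:
  motion: "0 0 0.03 0 0 0 0; 0 0 0.025 0 0 0 0; 0 0 0.02 0 0 0 0; 0 0 0.015 0 0 0 0; 0 0 0.01 0 0 0 0; 0 0 0 0 0 0 0"

```text
time: 8.9
tool_pos: [0.5921, 0.3437, 0.0431]
ee_rot: [-3.141, -0.0, 2.794]
wrist_force: [0.5, -0.2, -2.1]
width: 0.0353
finger_force: 30.0
```

Request:
carry_out:
  motion: "0 0 0.005 0 0 0 0; 0 0 0.005 0 0 0 0; 0 0 0.003 0 0 0 0; 0 0 0 0 0 0 0"

```text
time: 9.4
tool_pos: [0.5924, 0.3438, 0.0413]
ee_rot: [3.141, 0.0, 2.794]
wrist_force: [-0.6, -0.1, 0.2]
width: 0.0352
finger_force: 30.0
```

Request:
carry_out:
  motion: "0 0 0.002 0 0 0 0; 0 0 0 0 0 0 0.6; 0 0 0 0 0 0 0.6; 0 0 0 0 0 0 0.6; 0 0 -0.05 0 0 0 0.6; 0 0 -0.15 0 0 0 0.6; 0 0 -0.25 0 0 0 0.6; 0 0 -0.2 0 0 0 0.6; 0 0 -0.05 0 0 0 0.7; 0 0 0 0 0 0 0.7"

```text
time: 10.65
tool_pos: [0.5923, 0.3438, 0.1805]
ee_rot: [3.141, 0.001, 2.794]
wrist_force: [-0.0, 0.6, 0.6]
width: 0.0659
finger_force: 0.0
```

```bash
python3 - <<'E'
from h import *
W=imaging.snapshot("wrist");np.savez("wrist4.npz",**W)
S=imaging.snapshot("scene")
a=cv2.resize(W["pixels"][60:260,155:355,::-1],(600,600),interpolation=cv2.INTER_CUBIC)
b=cv2.resize(S["pixels"][150:240,180:280,::-1],(200,180),interpolation=cv2.INTER_CUBIC);o=np.zeros((600,200,3),np.uint8);o[:180]=b
b=np.ascontiguousarray(S["pixels"][225:315,290:360,::-1]);o[200:470]=cv2.resize(b,(200,270))
cv2.imwrite("pics/c8.png",np.hstack([a,o])); go([.434,.055,.14])
E
```

```text
tcp [0.5913 0.3433 0.1776] rpy [-3.1387e+00 -3.0000e-03  2.7938e+00] shift [ 0.248 -1.623  0.193] turn [-0.0014 -0.0014  0.    ]
```

View pics/c8.png

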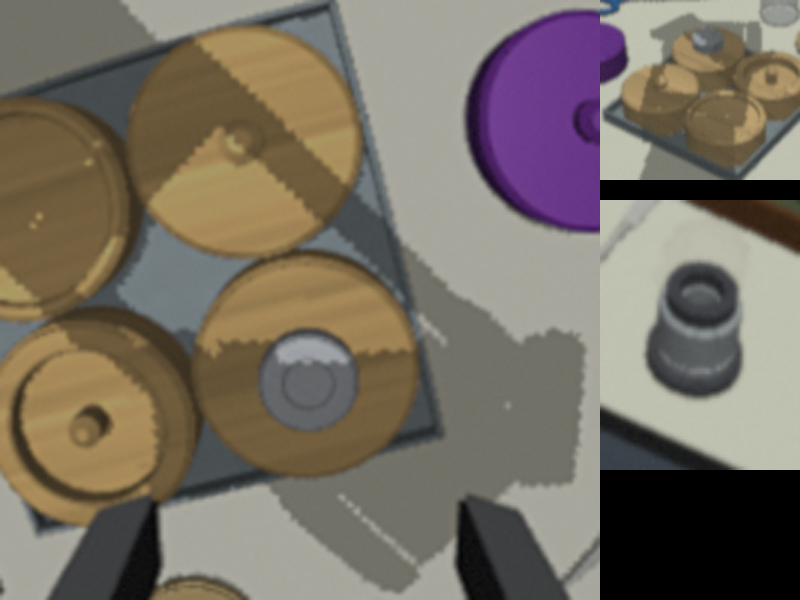

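Request:
carry_out:
  motion: "0.03 -0.19 0 0 0 0 0.7; 0.04 -0.27 0 0 0 0 0.7; 0.043 -0.28 0 0 0 0 0.7; 0.043 -0.28 0 0 0 0 0.7; 0.042 -0.28 0 0 0 0 0.7; 0.03 -0.2 0 0 0 0 0.7; 0.02 -0.123 0.1 0 0 0 0.7; 0 0 0.2 0 0 0 0.7; 0 0 0.1 0 0 0 0.7; 0 0 0 0 0 0 0.7; 0 0 0 0 0 0 0.7"

```text
time: 12.12
tool_pos: [0.4349, 0.0556, 0.1001]
ee_rot: [-3.141, -0.001, 2.794]
wrist_force: [0.3, -0.5, -0.9]
width: 0.0657
finger_force: 0.0
```

```bash
python3 - <<'E'
from h import *
go([.434,.055,.0545])
W=imaging.snapshot("wrist");np.savez("wrist5.npz",**W);p=wproj(W,[.434,.055,.065]);print(p)
g=cv2.cvtColor(W["pixels"],cv2.COLOR_RGB2GRAY);k=4;x,y=int(p[0])-50,int(p[1])-50
c=cv2.resize(g[y:y+100,x:x+100],None,fx=k,fy=k,interpolation=cv2.INTER_CUBIC)
r=cv2.HoughCircles(cv2.GaussianBlur(c,(9,9),2),cv2.HOUGH_GRADIENT_ALT,1.5,10,param1=100,param2=.6,minRadius=30,maxRadius=160)
for u,v,R in (r[0] if r is not None else []): q=(x+(u+.5)/k-.5,y+(v+.5)/k-.5);print(R/k,wray(W,q,.065).round(4),wray(W,q,.052).round(4))
cv2.imwrite("pics/c9.png",c)
E
```

```text
tcp [0.4349 0.0556 0.1001] rpy [-3.1415e+00 -6.0000e-04  2.7939e+00] shift [ 0.003 -0.004  0.228] turn [-0.0001 -0.0003  0.    ]
[256.00471321 216.93305641]
30.766094 [0.4304 0.0565 0.065 ] [0.4347 0.0549 0.052 ]
31.756233 [0.417  0.0607 0.065 ] [0.4206 0.0594 0.052 ]
31.919674 [0.4218 0.0626 0.065 ] [0.4256 0.0614 0.052 ]
15.6661625 [0.4304 0.0565 0.065 ] [0.4347 0.0549 0.052 ]
13.244791 [0.4304 0.0565 0.065 ] [0.4347 0.0549 0.052 ]
```

View pics/c9.png

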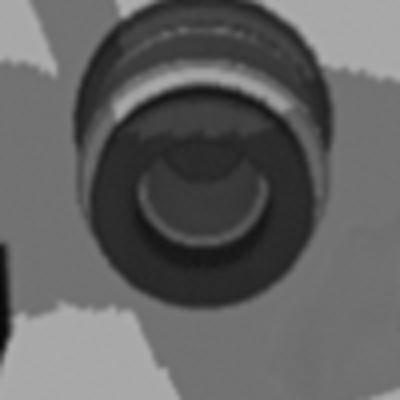

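The collar's top ring is centred at crop (203,198), against (202,202) predicted, so it is within 1 mm. Descending.

Request:
carry_out:
  motion: "0.003 -0.004 0.1 0 0 0 0.7; 0 0 0.07 0 0 0 0.7; 0 0 0.035 0 0 0 0.7; 0 0 0.02 0 0 0 0.7; 0 0 0 0 0 0 0.7; 0 0 0 0 0 0 0.7"

```text
time: 12.92
tool_pos: [0.4346, 0.055, 0.0558]
ee_rot: [3.141, 0.001, 2.794]
wrist_force: [0.4, 0.2, 0.1]
width: 0.0657
finger_force: 0.0
```

Request:
carry_out:
  motion: "0 0 0 0 0 0 0; 0 0 0 0 0 0 0; 0 0 0 0 0 0 0; 0 0 0 0 0 0 0; 0 0 0 0 0 0 0"

```text
time: 13.55
tool_pos: [0.4342, 0.0549, 0.0554]
ee_rot: [3.141, 0.0, 2.794]
wrist_force: [-0.6, -0.3, 1.4]
width: 0.0429
finger_force: 30.0
```

Request:
carry_out:
  motion: "0 0 -0.05 0 0 0 0; 0 0 -0.15 0 0 0 0; 0 0 -0.2 0 0 0 0; 0 0 -0.1 0 0 0 0; 0 0 0 0 0 0 0; 0 0 0 0 0 0 0"

```text
time: 14.3
tool_pos: [0.4335, 0.055, 0.1543]
ee_rot: [-3.141, -0.002, 2.794]
wrist_force: [0.2, 0.3, -0.8]
width: 0.0427
finger_force: 30.0
```

```bash
python3 - <<'E'
from h import *
go([.5045,.351,.10])
E
```

```text
tcp [0.4335 0.055  0.1543] rpy [-3.1411e+00 -1.6000e-03  2.7938e+00] shift [0.17  1.513 0.271] turn [-0.0002 -0.0008  0.    ]
```

Request:
carry_out:
  motion: "0.02 0.19 0 0 0 0 0; 0.03 0.27 0 0 0 0 0; 0.03 0.28 0 0 0 0 0; 0.03 0.28 0 0 0 0 0; 0.03 0.25 0 0 0 0 0; 0.02 0.16 0 0 0 0 0; 0.01 0.083 0.1 0 0 0 0; 0 0 0.17 0 0 0 0; 0 0 0 0 0 0 0; 0 0 0 0 0 0 0"

```text
time: 15.55
tool_pos: [0.5052, 0.3503, 0.101]
ee_rot: [-3.141, -0.001, 2.793]
wrist_force: [0.3, -0.1, -0.4]
width: 0.0421
finger_force: 30.0
```

```bash
python3 - <<'E'
from h import *
go([.5045,.351,.0425])
W=imaging.snapshot("wrist");np.savez("wrist6.npz",**W);D=imaging.snapshot("side")
a=cv2.resize(W["pixels"][110:300,150:360,::-1],(630,570),interpolation=cv2.INTER_CUBIC)
b=np.zeros((570,170,3),np.uint8);b[:255]=cv2.resize(D["pixels"][165:250,195:280,::-1],(255,255))[:,:170]
cv2.imwrite("pics/c10.png",np.hstack([a,b]))
E
```

```text
tcp [0.5052 0.3503 0.101 ] rpy [-3.1408e+00 -5.0000e-04  2.7930e+00] shift [0.005 0.002 0.293] turn [-0.0004 -0.0002  0.    ]
```

View pics/c10.png

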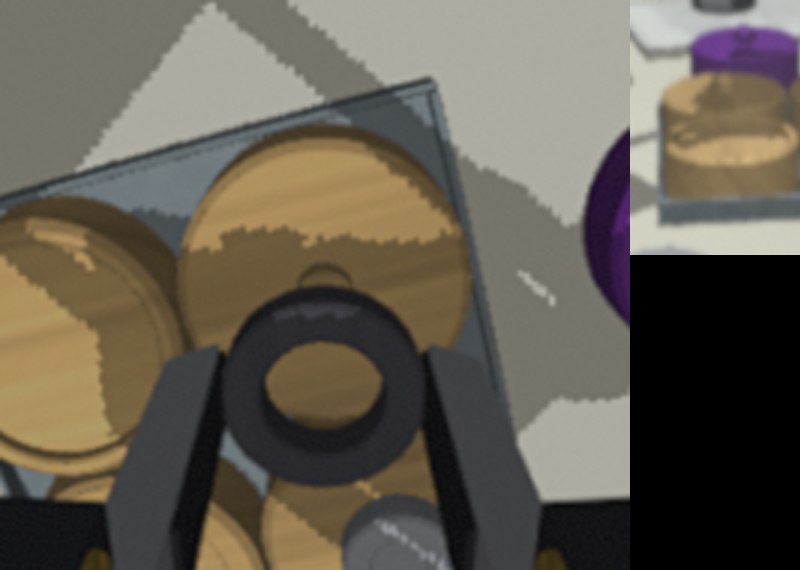

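```bash
python3 - <<'E'
from h import *
W=dict(np.load("wrist6.npz")); f=lambda u,v:(150+(u+.5)/3-.5,110+(v+.5)/3-.5)
print(wray(W,f(325,287),.039),wray(W,f(324,386),.111))
E
```

```text
[0.5044294  0.35128257 0.039     ] [0.50220853 0.35182243 0.111     ]
```

Request:
carry_out:
  motion: "-0.004 0.002 0.08 0 0 0 0; 0 0 0.08 0 0 0 0; 0 0 0.06 0 0 0 0; 0 0 0.03 0 0 0 0; 0 0 0.025 0 0 0 0; 0 0 0.01 0 0 0 0; 0 0 0 0 0 0 0"

```text
time: 16.52
tool_pos: [0.5063, 0.3512, 0.0445]
ee_rot: [3.141, 0.0, 2.794]
wrist_force: [-0.6, -0.2, -1.1]
width: 0.0424
finger_force: 30.0
```

Request:
carry_out:
  motion: "0 0 0.005 0 0 0 0; 0 0 0.005 0 0 0 0; 0 0 0 0 0 0 0; 0 0 0 0 0 0 0"

```text
time: 17.02
tool_pos: [0.5064, 0.3512, 0.0425]
ee_rot: [3.141, 0.0, 2.794]
wrist_force: [0.7, 0.9, -1.0]
width: 0.0423
finger_force: 30.0
```

Request:
carry_out:
  motion: "0 0 0.005 0 0 0 0; 0 0 0.004 0 0 0 0; 0 0 0 0 0 0 0; 0 0 0 0 0 0 0"

```text
time: 17.52
tool_pos: [0.5064, 0.3512, 0.0425]
ee_rot: [3.141, 0.001, 2.794]
wrist_force: [-2.6, -1.4, 7.4]
width: 0.0421
finger_force: 30.0
```

Request:
carry_out:
  motion: "0 0 -0.004 0 0 0 0; 0 0 0 0 0 0 0.65; 0 0 0 0 0 0 0.65; 0 0 0 0 0 0 0.65; 0 0 -0.05 0 0 0 0.65; 0 0 -0.15 0 0 0 0.65; 0 0 -0.25 0 0 0 0.65; 0 0 -0.1 0 0 0 0.75; 0 0 0 0 0 0 0.75; 0 0 0 0 0 0 0.75"

```text
time: 18.77
tool_pos: [0.5056, 0.3508, 0.1501]
ee_rot: [-3.14, -0.001, 2.794]
wrist_force: [0.9, -0.6, 0.4]
width: 0.0705
finger_force: 0.0
```

```bash
python3 - <<'E'
from h import *
W=imaging.snapshot("wrist")
cv2.imwrite("pics/c11.png",cv2.resize(W["pixels"][60:300,110:400,::-1],None,fx=2.5,fy=2.5,interpolation=cv2.INTER_CUBIC)); np.savez("wrist7.npz",**W)
go([.434,.055,.13])
E
```

```text
tcp [0.5054 0.3506 0.1494] rpy [-3.1393e+00 -2.0000e-03  2.7937e+00] shift [-0.168 -1.511  0.1  ] turn [-0.0011 -0.001   0.    ]
```

View pics/c11.png

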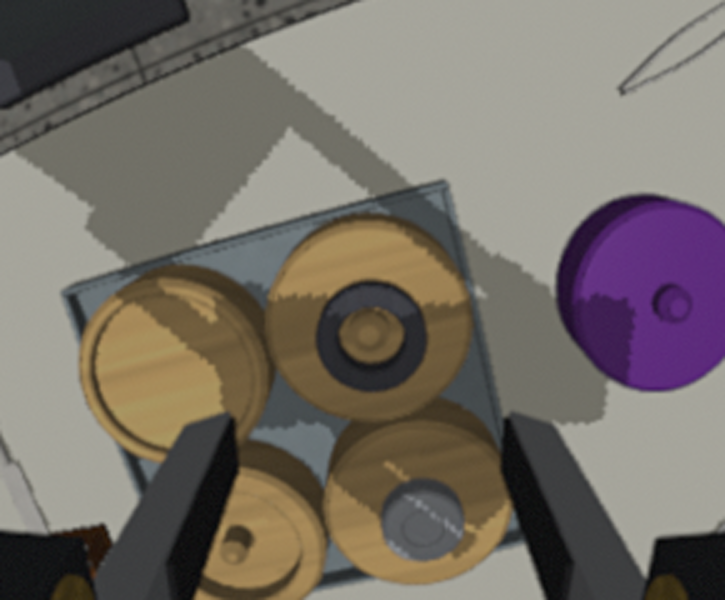

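Request:
carry_out:
  motion: "-0.02 -0.19 0 0 0 0 0.78; -0.03 -0.27 0 0 0 0 0.78; -0.03 -0.28 0 0 0 0 0.78; -0.03 -0.28 0 0 0 0 0.78; -0.03 -0.25 0 0 0 0 0.78; -0.02 -0.16 0 0 0 0 0.78; -0.008 -0.081 0.05 0 0 0 0.78; 0 0 0.15 0 0 0 0.78; 0 0 0 0 0 0 0.78; 0 0 0 0 0 0 0.78"

```text
time: 20.08
tool_pos: [0.4348, 0.056, 0.1112]
ee_rot: [3.142, -0.001, 2.795]
wrist_force: [0.4, -0.8, 0.1]
width: 0.0733
finger_force: 0.0
```

```bash
cat > circ.py <<'E'
from h import *
def circ(pt,zs,rmin,rmax,half=50,k=4):
    W=imaging.snapshot("wrist");p=wproj(W,pt);x,y=int(p[0])-half,int(p[1])-half
    g=cv2.cvtColor(W["pixels"],cv2.COLOR_RGB2GRAY)
    c=cv2.resize(g[y:y+2*half,x:x+2*half],None,fx=k,fy=k,interpolation=cv2.INTER_CUBIC)
    r=cv2.HoughCircles(cv2.GaussianBlur(c,(9,9),2),cv2.HOUGH_GRADIENT_ALT,1.5,3,param1=60,param2=.7,minRadius=int(rmin*k),maxRadius=int(rmax*k))
    d=np.linalg.norm(W["R"]@np.array(pt)+W["t"])
    for u,v,R in (r[0] if r is not None else []):
        q=(x+(u+.5)/k-.5,y+(v+.5)/k-.5);print("r_mm",round(R/k/W["fx"]*d*1000,1),[wray(W,q,z).round(4)[:2] for z in zs])
    return W
E
python3 - <<'E'
from circ import *
go([.434,.055,.029]); W=circ([.434,.055,.052],(.052,.012),10,60); np.savez("wrist8.npz",**W)
E
```

```text
tcp [0.4348 0.056  0.1112] rpy [ 3.1416e+00 -7.0000e-04  2.7946e+00] shift [ 0.002 -0.006  0.411] turn [ 0.     -0.0003 -0.    ]
r_mm 24.5 [array([0.434 , 0.0557]), array([0.4466, 0.051 ])]
r_mm 29.4 [array([0.4267, 0.056 ]), array([0.4381, 0.0513])]
r_mm 26.8 [array([0.4243, 0.0592]), array([0.4354, 0.055 ])]
r_mm 30.2 [array([0.4293, 0.0614]), array([0.4412, 0.0576])]
r_mm 27.0 [array([0.4302, 0.056 ]), array([0.4422, 0.0514])]
r_mm 20.4 [array([0.4236, 0.0531]), array([0.4345, 0.048 ])]
r_mm 22.5 [array([0.4237, 0.064 ]), array([0.4346, 0.0607])]
r_mm 11.6 [array([0.434 , 0.0557]), array([0.4466, 0.051 ])]
r_mm 18.2 [array([0.4302, 0.0473]), array([0.4423, 0.0412])]
r_mm 18.2 [array([0.441 , 0.0535]), array([0.4549, 0.0484])]
```

Request:
carry_out:
  motion: "0.003 -0.003 0.12 0 0 0 0.78; 0 0 0.15 0 0 0 0.78; 0 0 0.08 0 0 0 0.78; 0 0 0.045 0 0 0 0.78; 0 0 0.015 0 0 0 0.78; 0 0 0 0 0 0 0.78"

```text
time: 20.88
tool_pos: [0.4346, 0.0553, 0.0299]
ee_rot: [3.141, 0.001, 2.794]
wrist_force: [-0.3, 0.3, -0.6]
width: 0.0734
finger_force: 0.0
```

Request:
carry_out:
  motion: "0 0 0 0 0 0 0; 0 0 0 0 0 0 0; 0 0 0 0 0 0 0; 0 0 0 0 0 0 0; 0 0 0 0 0 0 0"

```text
time: 21.5
tool_pos: [0.4342, 0.055, 0.0297]
ee_rot: [-3.141, 0.001, 2.794]
wrist_force: [-1.5, -1.1, 2.9]
width: 0.0509
finger_force: 30.0
```

Request:
carry_out:
  motion: "0 0 -0.04 0 0 0 0; 0 0 -0.06 0 0 0 0; 0 0 -0.15 0 0 0 0; 0 0 -0.2 0 0 0 0; 0 0 -0.1 0 0 0 0; 0 0 -0.05 0 0 0 0; 0 0 0 0 0 0 0"

```text
time: 22.38
tool_pos: [0.434, 0.0553, 0.1494]
ee_rot: [3.141, 0.0, 2.794]
wrist_force: [-0.6, 0.6, -6.3]
width: 0.051
finger_force: 30.0
```

```bash
python3 - <<'E'
from circ import *
go([.582,.256,.09]); W=circ([.434,.055,.024],(.024,.012),6,50); np.savez("wrist9.npz",**W)
E
```

```text
tcp [0.434  0.0553 0.1494] rpy [3.1413e+00 1.0000e-04 2.7939e+00] shift [-0.354  1.196  0.297] turn [0.0001 0.0001 0.    ]
r_mm 28.9 [array([0.4315, 0.0572]), array([0.4344, 0.0562])]
r_mm 41.8 [array([0.4858, 0.0377]), array([0.4909, 0.0359])]
r_mm 20.1 [array([0.4216, 0.0503]), array([0.4241, 0.049 ])]
r_mm 16.6 [array([0.4348, 0.069 ]), array([0.4379, 0.0685])]
r_mm 9.7 [array([0.4345, 0.0561]), array([0.4376, 0.0551])]
```

```bash
python3 - <<'E'
from h import *
W=dict(np.load("wrist3.npz")); f=lambda u,v:(155+(u+.5)/3-.5,60+(v+.5)/3-.5)
print("c7 pin",wray(W,f(93,426),.045)); W=dict(np.load("wrist4.npz")); print("c8 pin",wray(W,f(86,431),.045))
W=dict(np.load("wrist7.npz")); f=lambda u,v:(110+(u+.5)/2.5-.5,60+(v+.5)/2.5-.5); print("c11 pin",wray(W,f(236,552),.045),"base",wray(W,f(172,368),.039))
E
```

```text
c7 pin [0.58401722 0.25783    0.045     ]
c8 pin [0.58404046 0.25789238 0.045     ]
c11 pin [0.5823657  0.25904341 0.045     ] base [0.4936627  0.26688983 0.039     ]
```

Request:
carry_out:
  motion: "-0.04 0.15 0 0 0 0 0; -0.07 0.24 0 0 0 0 0; -0.08 0.26 0 0 0 0 0; -0.08 0.26 0 0 0 0 0; -0.05 0.17 0 0 0 0 0; -0.034 0.116 0 0 0 0 0; 0 0 0.1 0 0 0 0; 0 0 0 0 0 0 0; 0 0 0 0 0 0 0"

```text
time: 23.55
tool_pos: [0.5816, 0.2556, 0.1283]
ee_rot: [-3.14, -0.002, 2.794]
wrist_force: [-0.7, -0.6, -5.6]
width: 0.051
finger_force: 30.0
```

Request:
carry_out:
  motion: "-0.004 0.009 0.08 0 0 0 0; 0 0 0.12 0 0 0 0; 0 0 0.08 0 0 0 0; 0 0 0.04 0 0 0 0; 0 0 0.03 0 0 0 0; 0 0 0.03 0 0 0 0; 0 0 0 0 0 0 0"

```text
time: 24.42
tool_pos: [0.5833, 0.2574, 0.0532]
ee_rot: [-3.141, -0.0, 2.794]
wrist_force: [0.2, -0.1, -5.6]
width: 0.0504
finger_force: 30.0
```

Request:
carry_out:
  motion: "0 0 0.02 0 0 0 0; 0 0 0.015 0 0 0 0; 0 0 0.01 0 0 0 0; 0 0 0.005 0 0 0 0; 0 0 0 0 0 0 0; 0 0 0 0 0 0 0"

```text
time: 25.18
tool_pos: [0.5836, 0.2574, 0.0435]
ee_rot: [3.141, 0.0, 2.794]
wrist_force: [-0.4, -0.3, -6.3]
width: 0.0506
finger_force: 30.0
```

Request:
carry_out:
  motion: "0 0 0.004 0 0 0 0; 0 0 0.003 0 0 0 0; 0 0 0.003 0 0 0 0; 0 0 0 0 0 0 0; 0 0 0 0 0 0 0"

```text
time: 25.8
tool_pos: [0.5837, 0.2574, 0.0427]
ee_rot: [3.141, 0.001, 2.794]
wrist_force: [-3.5, -0.7, 5.0]
width: 0.0506
finger_force: 30.0
```

Request:
carry_out:
  motion: "0 0 -0.003 0 0 0 0; 0 0 0 0 0 0 0.75; 0 0 0 0 0 0 0.75; 0 0 0 0 0 0 0.75; 0 0 -0.05 0 0 0 0.75; 0 0 -0.15 0 0 0 0.75; 0 0 -0.25 0 0 0 0.75; 0 0 -0.1 0 0 0 0.5; 0 0 0 0 0 0 0.5; 0 0 0 0 0 0 0.5"

```text
time: 27.05
tool_pos: [0.5829, 0.2572, 0.1507]
ee_rot: [-3.141, -0.001, 2.794]
wrist_force: [0.0, -0.0, -0.5]
width: 0.0474
finger_force: 0.0
```

```bash
python3 - <<'E'
from circ import *
go([.4345,.0555,.08]); W=circ([.583,.257,.065],(.065,),8,60); np.savez("wrist10.npz",**W)
E
```

```text
tcp [0.5829 0.2572 0.1507] rpy [-3.1405e+00 -1.4000e-03  2.7938e+00] shift [ 0.353 -1.201  0.355] turn [-0.0005 -0.0007  0.    ]
r_mm 33.4 [array([0.5733, 0.265 ])]
r_mm 37.4 [array([0.5741, 0.26  ])]
r_mm 33.9 [array([0.5719, 0.2655])]
r_mm 34.8 [array([0.5711, 0.2559])]
r_mm 28.3 [array([0.5762, 0.2596])]
r_mm 28.1 [array([0.5769, 0.2582])]
r_mm 30.9 [array([0.5806, 0.2569])]
r_mm 22.9 [array([0.5711, 0.2548])]
r_mm 34.5 [array([0.5827, 0.2691])]
r_mm 28.3 [array([0.565 , 0.2567])]
r_mm 28.3 [array([0.572, 0.271])]
r_mm 23.2 [array([0.5841, 0.259 ])]
r_mm 12.2 [array([0.5723, 0.2614])]
```

Request:
carry_out:
  motion: "0.04 -0.15 0 0 0 0 0.5; 0.07 -0.24 0 0 0 0 0.5; 0.08 -0.26 0 0 0 0 0.5; 0.08 -0.26 0 0 0 0 0.5; 0.05 -0.175 0 0 0 0 0.5; 0.033 -0.116 0.1 0 0 0 0.5; 0 0 0.25 0 0 0 0.5; 0 0 0 0 0 0 0.5; 0 0 0 0 0 0 0.5"

```text
time: 28.22
tool_pos: [0.4356, 0.0558, 0.0824]
ee_rot: [3.141, 0.0, 2.794]
wrist_force: [0.4, -0.6, 0.6]
width: 0.0469
finger_force: 0.0
```

```bash
python3 - <<'E'
from circ import *
go([.4345,.0555,.0145]); W=circ([.4345,.0555,.024],(.024,.012),6,60); np.savez("wrist11.npz",**W)
E
```

```text
tcp [0.4356 0.0558 0.0824] rpy [3.1415 0.     2.7941] shift [ 0.005 -0.003  0.34 ] turn [0.0001 0.     0.    ]
r_mm 28.5 [array([0.4286, 0.0552]), array([0.4321, 0.0538])]
```

Request:
carry_out:
  motion: "0.006 -0.004 0.12 0 0 0 0.5; 0 0 0.12 0 0 0 0.5; 0 0 0.06 0 0 0 0.5; 0 0 0.025 0 0 0 0.5; 0 0 0.013 0 0 0 0.5; 0 0 0 0 0 0 0.5; 0 0 0 0 0 0 0.5"

```text
time: 29.15
tool_pos: [0.4343, 0.0553, 0.0149]
ee_rot: [3.141, 0.001, 2.794]
wrist_force: [0.1, -1.2, -0.1]
width: 0.0468
finger_force: 0.0
```

Request:
carry_out:
  motion: "0 0 0 0 0 0 0; 0 0 0 0 0 0 0; 0 0 0 0 0 0 0; 0 0 0 0 0 0 0; 0 0 0 0 0 0 0"

```text
time: 29.78
tool_pos: [0.4338, 0.0552, 0.0143]
ee_rot: [-3.141, -0.0, 2.794]
wrist_force: [-0.2, 1.1, 0.8]
width: 0.0191
finger_force: 30.0
```

Gripped on the spigot (19 mm). Lifting gently.

Request:
carry_out:
  motion: "0 0 -0.04 0 0 0 0; 0 0 -0.08 0 0 0 0; 0 0 -0.13 0 0 0 0; 0 0 -0.18 0 0 0 0; 0 0 -0.13 0 0 0 0; 0 0 -0.08 0 0 0 0; 0 0 0 0 0 0 0; 0 0 0 0 0 0 0"

```text
time: 30.78
tool_pos: [0.433, 0.0553, 0.1411]
ee_rot: [-3.141, -0.002, 2.794]
wrist_force: [-0.1, 0.0, -3.8]
width: 0.0191
finger_force: 30.0
```

```bash
python3 - <<'E'
from circ import *
go([.496,.2645,.10])
E
```

```text
tcp [0.433  0.0553 0.1411] rpy [-3.1409e+00 -2.1000e-03  2.7938e+00] shift [0.06  1.091 0.205] turn [-0.0003 -0.001   0.    ]
```

Request:
carry_out:
  motion: "0.008 0.14 0 0 0 0 0; 0.013 0.24 0 0 0 0 0; 0.014 0.25 0 0 0 0 0; 0.013 0.24 0 0 0 0 0; 0.008 0.14 0 0 0 0 0; 0.004 0.082 0.08 0 0 0 0; 0 0 0.12 0 0 0 0; 0 0 0 0 0 0 0; 0 0 0 0 0 0 0"

```text
time: 31.9
tool_pos: [0.4968, 0.2641, 0.1019]
ee_rot: [-3.141, -0.001, 2.793]
wrist_force: [-0.2, 0.1, -2.8]
width: 0.0188
finger_force: 30.0
```

```bash
python3 - <<'E'
from circ import *
go([.496,.2645,.0463])
W=imaging.snapshot("wrist")
cv2.imwrite("pics/c12.png",cv2.resize(W["pixels"][100:300,150:370,::-1],None,fx=3,fy=3,interpolation=cv2.INTER_CUBIC)); np.savez("wrist12.npz",**W)
E
```

```text
tcp [0.4968 0.2641 0.1019] rpy [-3.1409e+00 -7.0000e-04  2.7930e+00] shift [0.004 0.001 0.278] turn [-0.0003 -0.0003  0.    ]
```

Request:
carry_out:
  motion: "0.004 0.002 0.08 0 0 0 0; 0 0 0.1 0 0 0 0; 0 0 0.04 0 0 0 0; 0 0 0.02 0 0 0 0; 0 0 0.015 0 0 0 0; 0 0 0 0 0 0 0; 0 0 0 0 0 0 0"

```text
time: 32.83
tool_pos: [0.4967, 0.2655, 0.0519]
ee_rot: [3.141, 0.001, 2.794]
wrist_force: [0.1, 0.2, -3.2]
width: 0.0189
finger_force: 30.0
```

Request:
carry_out:
  motion: "0 0 0.01 0 0 0 0; 0 0 0.007 0 0 0 0; 0 0 0.005 0 0 0 0; 0 0 0 0 0 0 0; 0 0 0 0 0 0 0"

```text
time: 33.45
tool_pos: [0.4964, 0.2654, 0.0469]
ee_rot: [3.141, 0.0, 2.794]
wrist_force: [0.5, -0.0, -3.3]
width: 0.0189
finger_force: 30.0
```

Request:
carry_out:
  motion: "0 0 0.003 0 0 0 0; 0 0 0.003 0 0 0 0; 0 0 0.002 0 0 0 0; 0 0 0 0 0 0 0; 0 0 0 0 0 0 0"

```text
time: 34.08
tool_pos: [0.4965, 0.2654, 0.0463]
ee_rot: [3.141, 0.001, 2.794]
wrist_force: [-3.1, -0.5, 5.8]
width: 0.0187
finger_force: 30.0
```

Request:
carry_out:
  motion: "0 0 -0.002 0 0 0 0; 0 0 0 0 0 0 0.45; 0 0 0 0 0 0 0.45; 0 0 0 0 0 0 0.45; 0 0 -0.05 0 0 0 0.45; 0 0 -0.15 0 0 0 0.45; 0 0 -0.28 0 0 0 0.45; 0 0 -0.28 0 0 0 0.45; -0.2 0.1 -0.2 0 0 0 0.45; -0.1 0.05 0 0 0 0 0.45; 0 0 0 0 0 0 0.45; 0 0 0 0 0 0 0.45"

```text
time: 35.58
tool_pos: [0.5621, 0.273, 0.2371]
ee_rot: [-3.141, -0.001, 2.794]
wrist_force: [-0.6, 0.0, 0.8]
width: 0.0423
finger_force: 0.0
```

```bash
python3 - <<'E'
from circ import *
W=imaging.snapshot("wrist");D=imaging.snapshot("side");S=imaging.snapshot("scene");p=wproj(W,[.54,.3,.04]).astype(int);print(p)
x,y=p[0]-75,max(p[1]-80,0)
a=cv2.resize(W["pixels"][y:y+160,x:x+150,::-1],(525,560),interpolation=cv2.INTER_CUBIC)
f=lambda s,x,y:cv2.resize(s["pixels"][y:y+112,x:x+110,::-1],(275,280),interpolation=cv2.INTER_CUBIC)
cv2.imwrite("pics/c13.png",np.hstack([a,np.vstack([f(S,180,140),f(D,195,155)])]))
E
```

```text
[271 150]
```

View pics/c13.png

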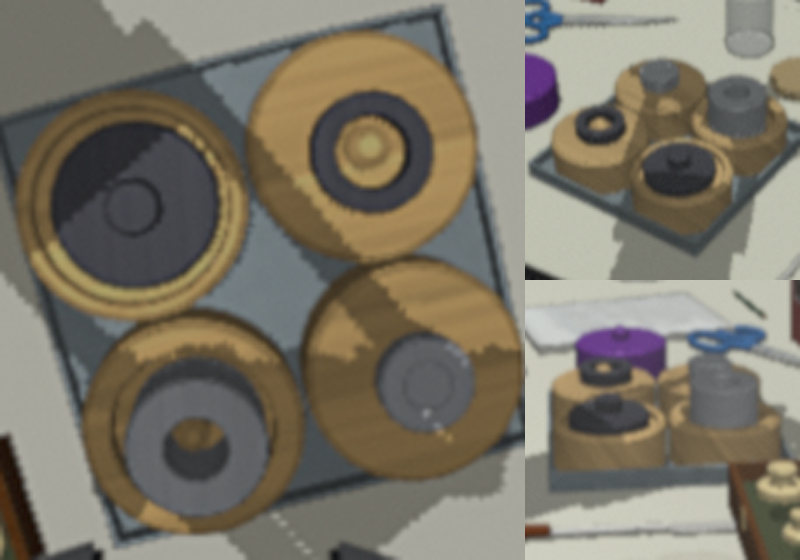

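The wrist view shows all four parts upright and seated: base at (135,205), collar at (372,150), sleeve at (195,445) and plunger at (425,382). The gripper is clear of everything, so I'm handing the job in.

```bash
python3 -c "
from bench import robot
print(robot.close_job())"
```

```text
the job is handed in; nothing more can be done
None
```

The plunger, collar, sleeve and base were put away in that order, each upright and fully home in its own nest and let go; I handed the job in at about 36 s.

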